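Load and lock the die in the insole marking press

TASK

Take the die with the square-cornered, 40 mm wide foot out of the sloping wooden rack and set it down fully home in the rectangular pocket of the marking press's pulled-out carriage; then swing the carriage's locking lever shut across it, as far as it goes, and only after that slide the carriage all the way into the press. Leave the other two dies in the rack, and disturb nothing else on the bench.

Things in the scene. Friction and masses are not known exactly. Their poses are not given: they have to be found in the camera images.
- die_square: The die to load: plain aluminium, square-cornered foot 70 (its x) x 40 (y) x 22 mm high, with a grip stem 26 (x) x 14 (y) x 30 mm high centred on top; 0.2 kg. Origin: centre of its underside, z up along the stem. Starts in one of the rack's bays, z leaning 30 degrees from vertical to the rack's low side, y level. The same either way round.
- die_narrow: A die to leave alone: same metal, height and stem, foot 70 x 24 x 22 mm with square corners. Origin and axes as for die_square.
- die_round: A die to leave alone: same metal, height and stem, foot 70 x 56 x 22 mm with round ends. Origin and axes as for die_square.
- rack: Fixed plywood rack, 226 (y) x 100 mm (x). Its top slopes down at 30 degrees towards its -x (the robot's side); 10 mm high strips make three bays, centres 72 mm apart along y; a 12 mm high lip along the low edge stops the dies. Origin: centre of its underside on the bench, z up; the slope's surface is 50 mm above it.
- press: Fixed green C-frame marking press. Origin: on the bench below its ram, z up; the steel carriage slides out along its +y. Base 150 mm wide (x), y -150 to 220. Head: y -72 to 28, x -40 to 40, height 173 to 258 mm; the ram under it, 32 mm diameter, ends at 112 mm. Column: y -145 to -70, x -50 to 50 mm.
- pocket (a point): Centre of the floor of the carriage's rectangular pocket, 32 mm above the bench; moves with the carriage; axes as the press. Pocket 73 (x) x 43 (y) mm, 14 mm deep, edges chamfered 2 mm. The carriage top, 46 mm above the bench, reaches x -60 to 60, y -55 to 121 mm from here. A seated die's foot stands 8 mm above it.
- lever (a joint): Angle of the locking lever, rad: 0 shut (its bar lies along the carriage's y across the seated die's foot, beside the stem), grows as it swings away towards the press's +x, 1.25 at most. It turns about a vertical pin and stays where it is left. It is stiff by about 0.06 N m.
- lever_pivot (a point): The lever's pin axis on the carriage, at bar height (67 mm above the bench), 28 mm in x and -42 mm in y from the pocket's centre.
- lever_knob (a point): Top centre of the lever's upright black round knob, 16 mm diameter, 102 mm above the bench, standing 35 mm clear above the bar; 88 mm from the pin axis. The steel bar is 10 mm wide, from 57 to 67 mm above the bench. Seen from the pin axis the knob lies towards the carriage's +y when shut.
- carriage (a joint): How far the carriage is pulled out of the press, m: 0 fully home with the pocket under the ram, 0.165 at most. It is stiff by about 5 N and stays where it is left.
- tab_top (a point): Top centre of the steel push tab at the carriage's outer (+y) end: an upright plate 60 (x) x 12 (y) x 45 mm high, its top 91 mm above the bench; 115 mm in y from the pocket's centre.
- glue: Yellow plastic bottle, 54 mm diameter, 150 mm tall, bystander. Origin: centre of its underside.
- tub: White open plastic tub 120 x 150 x 60 mm, bystander. Origin: centre of its underside.
- can: Steel can, 72 mm diameter, 85 mm tall, bystander. Origin: centre of its underside.
- hammer: Hammer lying on the bench, bystander.
- tape: Cardboard-coloured tape roll lying flat, 84 mm diameter, 22 mm high, bystander. Origin: centre of its underside.
- sanding_block: Cork block 55 x 90 x 30 mm, bystander. Origin: centre of its underside.
- insoles: Small stack of black insoles, 230 x 80 x 36 mm, bystander. Origin: centre of its underside.
Not all that is in view belongs to the job. What is shaped like the die_square but blue or green is not meant.

How it is judged:
By the outcome, as a careful person would: the job done as asked, in the order asked, and still so for the second after the job is handed in, with the robot touching nothing.
It also fails if it takes over 72 s, if anything falls off the work surface, if the arm or the gripper's body presses on something with over 40 N, if the wrist force passes 120 N, or if a joint passes its speed limit or range.

ROBOT

A 6-joint arm with a two-finger parallel gripper is mounted at the origin on the work surface. World frame = base frame: x ahead of the robot, y to its left, z up, the work surface at z = 0. Lengths are in m, angles in rad, forces in N, time in s.
With the tool pointing down it reaches from about 0.35 to 0.85 m from the base axis. Payload 8.1 kg.
Tool frame: the origin (TCP) lies at the very end of the fingers, on their centre line; the grasp point (between the pads) lies 19 mm behind it; z points along the fingers, y is the line along which they close (so a half turn about z gives the same grasp; the last joint's range is limited). The gripper opens to 93 mm and grips with 3 to 60 N. Pads are 15 mm wide; open, the fingers measure 128 mm over their backs; the gripper's body (75 mm by 188 mm) begins 65 mm behind the grasp point.
Start: joints at [-1.359, 0.13, 1.488, -0, 1.523, -0.085], TCP at [0.175, -0.574, 0.219] pointing down, gripper open.
Joint ranges: [-2.96, 2.96], [-0.89, 2.26], [0.02, 2.5], [-1.34, 4.48], [0, 2.73], [-2.66, 2.66]. Speed limits (rad/s): [2.39, 2.39, 2.79, 3.14, 3.14, 3.14].

INTERFACE

Orientations are given as a rotation vector (axis times angle).
In Python, from plant import robot, imaging gives the robot as it stands.
- The arm moves only by the tool jog_arm, never from a script. Its argument "rows" is a list of rows, each a list of 2 entries, a list of its own where there are three numbers: the shift along the tool's x, y, z each as a share of 0.2 m, from -1 to 1, then the turn, a rotation vector about the tool's x, y, z each as a share of pi/2 rad, from -1 to 1. A call has 1 to 5 rows; each row is the pose to reach, as a shift and turn from the pose commanded when the call began, along the tool's axes at that moment; what a row does not reach only later rows make up. A row lasts 1/10 s, in which the tool goes at most 50 mm and 8.59 degrees, less where a joint would pass 70% of its speed; a pose out of reach is approached as far as the arm can. A call with a number of a shift or a turn outside -1 to 1 is refused whole. A call with a gripper value outside its range is refused whole. "hand" is the closure, from -1 (fully open) to 1 (shut), set as the call begins (left out, the last holds). The fingers move at their own pace and stop on an object; "squeeze" is the grip in N (left out, the last holds). Time passes only in rows, so rows that repeat a pose let the fingers close. It gives the time, the measured TCP pose, the force, the opening and the grip force at its end, in the units of the state.
- robot.read_state(): the state, without advancing time (a new reading comes with each control period).
- imaging.read_camera(name): name is "scene" or "top" or "wrist"; returns a dict with "frame" (400x640x3 uint8, red, green, blue), "vertical_fov" (degrees; the focal length in pixels is half the picture's height over the tangent of half this angle, whatever the lens; pixels are square), "cx", "cy" (the principal point, pixels), "R" (3x3) and "t" (3): a world point X has camera coordinates R X + t. Camera axes: x right, y down, z forward; pixel columns grow to the right and rows downward; lengths in m; the calibration is good to about 2 mm. A picture is of the moment at which its call begins. There is no depth.
- robot.close_job(): hands the job in; it is judged then, once.
The state is a dict: "t": time; "q": joint angles; "dq": joint speeds; "joint_torque": joint torques, N m; "tool_pos": TCP position; "orientation": TCP orientation; "force": force on the tool from outside, world axes, zero at the start; "wrist_torque": the same for the moment, N m; "opening": finger opening in m; "gripper_force": force on a finger pad.
Only numpy, scipy, OpenCV 4.12 (cv2) and the standard library are available. Lean on these libraries where they do the work, as an engineer would, in place of code of your own. Each camera call takes 0.05 s, during which the arm holds its last target. There are 200 camera calls.

## Working session

There is one attempt and no reset: what is moved stays moved. The work goes in short steps, Python scripts to look and compute and a tool call to move; the robot and the scene stay as the last step left them, time stands still between calls to the robot, and variables do not carry over. Pictures are saved under pics/ and viewed, at most 10 in all, crops included, and the job is handed in when it is done.

Besides the shell and the picture viewer there is one more tool, called after "Call:" as name(argument=value, ...) on one line, values as JSON. jog_arm: Moves the arm, as the interface text tells. Its arguments: {"type":"object","properties":{"rows":{"type":"array"},"hand":{"type":"number"},"squeeze":{"type":"number"}},"required":["rows"]}

```bash
ls; mkdir -p pics
cat > h.py <<'E'
import numpy as np, cv2
from scipy.spatial.transform import Rotation as Rn
from plant import robot, imaging
def cam(n):
    c=imaging.read_camera(n); c['f']=c['frame'].shape[0]/2/np.tan(np.radians(c['vertical_fov'])/2); c['R']=np.array(c['R']); c['t']=np.array(c['t']); return c
def ray(c,u,v):
    d=c['R'].T@np.array([(u-c['cx'])/c['f'],(v-c['cy'])/c['f'],1]); return -c['R'].T@c['t'], d
def onz(c,u,v,z):
    o,d=ray(c,u,v); return o+d*(z-o[2])/d[2]
def proj(c,X):
    p=c['R']@np.array(X)+c['t']; return c['f']*p[:2]/p[2]+[c['cx'],c['cy']]
def save(n,im): cv2.imwrite('pics/'+n,im[...,::-1])
E
python3 - <<'E'
from h import *
for n in ('scene','top'):
    c=cam(n); save(n+'0.png',c['frame']); print(n,c['f'],c['cx'],c['cy'],c['R'].round(3).tolist(),(-c['R'].T@c['t']).round(3))
    np.savez('/tmp/'+n,**c)
print(robot.read_state())
E
```

```text
pics
scene 481.404910435141 322.3723377940849 209.00234634489817 [[0.524, 0.851, 0.023], [0.524, -0.301, -0.797], [-0.671, 0.43, -0.604]] [ 1.469 -0.515  0.898]
top 510.901717320149 319.5030081808434 204.79540477713886 [[0.144, -0.99, 0.005], [-0.968, -0.142, -0.209], [0.208, 0.025, -0.978]] [0.28  0.055 1.394]
{'t': 0.1, 'q': array([-1.35939105e+00,  1.31088319e-01,  1.48913341e+00, -9.52918988e-06,
        1.52300408e+00, -8.53977971e-02]), 'dq': array([-0.00103466, -0.00322476, -0.00332159, -0.0006169 , -0.00081557,
       -0.00190729]), 'joint_torque': array([ 2.35909320e-03, -5.61341751e+01, -4.93096447e+01,  7.72118149e-02,
        2.92989914e-02, -8.40768053e-05]), 'tool_pos': array([ 0.17539276, -0.57326995,  0.21771105]), 'orientation': array([-3.10545090e+00, -4.64267614e-01,  1.76349670e-04]), 'force': array([-0.69781111, -0.46114838, -0.15140296]), 'wrist_torque': array([ 0.00645747, -0.05845927,  0.03968684]), 'gripper_force': 0.0, 'opening': 0.09262684851661082}
```

View pics/scene0.png

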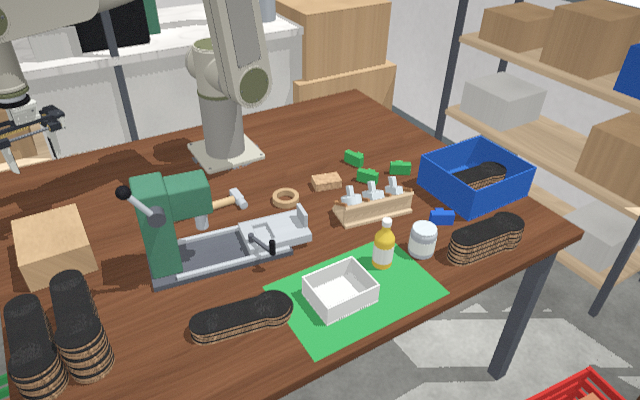

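View pics/top0.png

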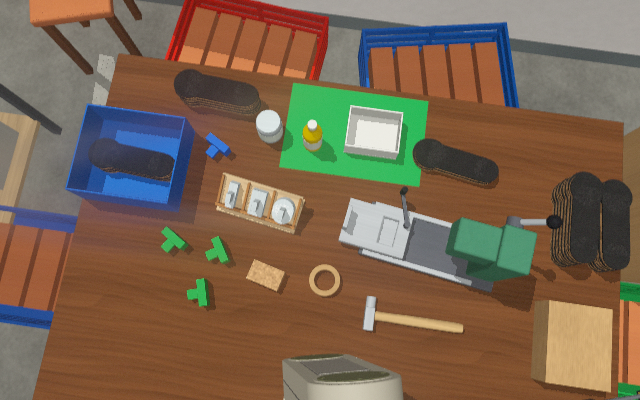

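The top view shows the rack at (260,202) with three metal dies at about (232,193), (258,200) and (283,210). The press carriage is at (375,228), with the tab at its left end (347,222), the pocket at (390,230) and the lever knob at (404,191). Blue and green decoys are at (217,146), (173,240), (217,250) and (198,292). Next I'll check a close crop.

Run:
```python
from h import *
a=np.load('/tmp/top.npz')['frame']; b=np.load('/tmp/scene.npz')['frame']
k=lambda im,x0,y0,w,h,s:cv2.resize(im[y0:y0+h,x0:x0+w],None,fx=s,fy=s,interpolation=cv2.INTER_CUBIC)
top=np.hstack([k(a,208,165,100,75,4),k(b,325,170,100,75,4)])
bot=np.hstack([k(a,332,180,100,75,4),k(b,225,195,100,75,4)])
save('crop.png',np.vstack([top,bot]))
```

```text
(no output)
```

View pics/crop.png

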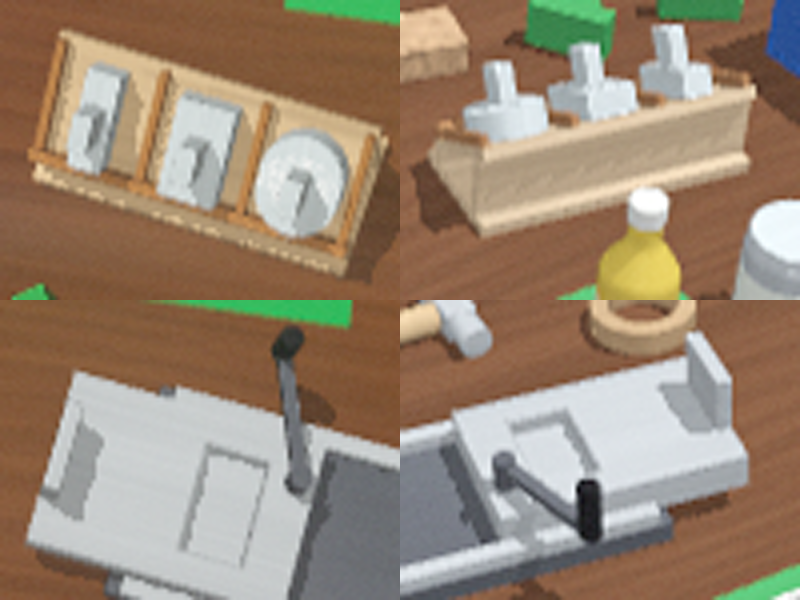

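Candidates: narrow die (232,193), square-cornered wide die in the middle (258,202), round die (283,210), plus the blue and green decoys. I choose the middle one. The crop confirms a rectangular foot wider than the narrow one. Next is the geometry.

Run:
```python
from h import *
c=dict(np.load('/tmp/top.npz'));s=dict(np.load('/tmp/scene.npz'))
P=lambda c,x,y,z,o: onz(c,o[0]+(x-.5)/4*1,o[1]+(y-.5)/4,z)
T=(208,165);B=(332,105); S=(225,120);SR=(225,170) # y incl 300 offset -> 180-75; 
hi=[P(c,x,y,.079,T) for x,y in((62,32),(385,130))]
d=hi[1]-hi[0];print('rack hi',np.round(hi,4),np.linalg.norm(d))
pk=[P(c,x,y,.046,B) for x,y in((207,445),(268,462),(240,567),(182,548))]
print('pocket top',np.round(pk,4),[np.linalg.norm(pk[i]-pk[(i+1)%4]).round(4) for i in range(4)],np.mean(pk,0).round(4))
cc=[P(c,x,y,.046,B) for x,y in((76,373),(28,543),(290,600))]
print('carr',np.round(cc,4),np.linalg.norm(cc[0]-cc[1]))
print('piv,knob',P(c,298,480,.067,B).round(4),P(c,290,335,.102,B).round(4))
tt=[P(c,x,y,.091,B) for x,y in((78,402),(45,492))];print('tab',np.round(tt,4),np.linalg.norm(tt[0]-tt[1]))
# stem top of middle die: scene & top triangulate
print('scene pkt',np.round([P(s,x,y,.046,(225,120)) for x,y in((512,422),(566,408),(600,472),)],4))
print('scene piv,knob,tab',P(s,506,462,.067,S).round(4),P(s,589,487,.102,S).round(4),np.round([P(s,x,y,.091,S) for x,y in((692,336),(728,384))],4))
def tri(a,b):
    (o1,d1),(o2,d2)=a,b
    k=np.linalg.lstsq(np.c_[d1,-d2],o2-o1,rcond=None)[0]; p,q=o1+k[0]*d1,o2+k[1]*d2
    return (p+q)/2,np.linalg.norm(p-q)
R=lambda c,x,y,o: ray(c,o[0]+(x-.5)/4,o[1]+(y-.5)/4)
print('stem top',tri(R(c,194,148,T),R(s,585,49,SR)))
```

```text
rack hi [[0.6087 0.3544 0.079 ]
 [0.5737 0.1314 0.079 ]] 0.22574748546652634
pocket top [[ 0.5609 -0.0858  0.046 ]
 [ 0.5552 -0.1277  0.046 ]
 [ 0.4822 -0.1172  0.046 ]
 [ 0.4892 -0.0775  0.046 ]] [np.float64(0.0423), np.float64(0.0738), np.float64(0.0403), np.float64(0.0721)] [ 0.5219 -0.102   0.046 ]
carr [[ 0.5973  0.0078  0.046 ]
 [ 0.4777  0.0242  0.046 ]
 [ 0.4651 -0.1524  0.046 ]] 0.12067788648430268
piv,knob [ 0.5418 -0.1458  0.067 ] [ 0.6295 -0.1249  0.102 ]
tab [[0.5677 0.0056 0.091 ]
 [0.5056 0.0189 0.091 ]] 0.06345622722498254
scene pkt [[0.6298 0.1257 0.046 ]
 [0.636  0.168  0.046 ]
 [0.7045 0.1471 0.046 ]]
scene piv,knob,tab [0.6834 0.0824 0.067 ] [0.763  0.0889 0.102 ] [[0.6583 0.2575 0.091 ]
 [0.7143 0.244  0.091 ]]
stem top (array([0.53936532, 0.25075797, 0.09788784]), np.float64(0.0010156618164460529))
```

```bash
cat >> h.py <<'E'
def tri(a,b):
    (o1,d1),(o2,d2)=a,b
    k=np.linalg.lstsq(np.c_[d1,-d2],o2-o1,rcond=None)[0]; p,q=o1+k[0]*d1,o2+k[1]*d2
    return (p+q)/2,np.linalg.norm(p-q)
def toolrot(yaw,tilt=0):  # tool for a die at yaw, leaning by tilt(deg) to -x; tool x along die x
    return Rn.from_euler('z',yaw,degrees=True)*Rn.from_euler('y',-tilt,degrees=True)*Rn.from_euler('x',180,degrees=True)
def go(pos,rot,frm=None):
    s=robot.read_state(); p,r=frm if frm else (s['tool_pos'],Rn.from_rotvec(s['orientation']))
    sh=r.inv().apply(np.array(pos)-p)/.2; tn=(r.inv()*rot).as_rotvec()/(np.pi/2)
    print('shift',sh.round(3).tolist(),'turn',tn.round(3).tolist()); return np.array(pos),rot
E
python3 - <<'E'
from h import *
c=dict(np.load('/tmp/top.npz'));s=dict(np.load('/tmp/scene.npz'))
R=lambda c,x,y,o: ray(c,o[0]+(x-.5)/4,o[1]+(y-.5)/4)
p,e=tri(R(c,188,168,(208,165)),R(s,588,49,(225,170)));print('stem top',p,e)
S=(125,120);P=lambda c,x,y,z,o: onz(c,o[0]+(x-.5)/4*1,o[1]+(y-.5)/4,z)
print('scene pkt',np.round([P(s,x,y,.046,S) for x,y in((512,422),(566,408),(600,472))],4))
print('scene piv,knob,tab',P(s,506,462,.067,S).round(4),P(s,589,487,.102,S).round(4),np.round([P(s,x,y,.091,S) for x,y in((692,336),(728,384))],4))
r0=Rn.from_rotvec(robot.read_state()['orientation'])
f=go([.22,-.45,.34],r0)
f=go([.29,-.28,.34],r0,f)
f=go([.36,-.1,.34],r0,f)
f=go([.42,.08,.30],r0,f)
f=go(np.array([.51,.255,.086])+.13*np.array([-.5,0,.87]),toolrot(-8.9,30),f)
E
```

```text
stem top [0.52945432 0.2570267  0.08918744] 0.00665407384155698
scene pkt [[ 0.4898 -0.1166  0.046 ]
 [ 0.4945 -0.0772  0.046 ]
 [ 0.5682 -0.0881  0.046 ]]
scene piv,knob,tab [ 0.5502 -0.1478  0.067 ] [ 0.6368 -0.1287  0.102 ] [[0.5175 0.012  0.091 ]
 [0.5775 0.0064 0.091 ]]
shift [0.394, -0.525, -0.611] turn [0.0, 0.0, 0.0]
shift [0.583, -0.71, 0.001] turn [0.0, 0.0, 0.0]
shift [0.598, -0.758, 0.001] turn [0.0, 0.0, 0.0]
shift [0.55, -0.773, 0.201] turn [0.0, 0.0, 0.0]
shift [0.375, -0.799, 0.506] turn [-0.076, 0.328, 0.281]
```

Call:
jog_arm(rows=[[[0.39,-0.52,-0.61],[0,0,0]],[[0.39,-0.52,-0.61],[0,0,0]],[[0.39,-0.52,-0.61],[0,0,0]],[[0.39,-0.52,-0.61],[0,0,0]]], hand=0.14, squeeze=40)

```text
t: 0.5
tool_pos: [0.2206, -0.45, 0.3437]
orientation: [3.104, 0.466, 0.002]
force: [-0.7, 0.8, 0.8]
opening: 0.0657
gripper_force: 0.0
```

Call:
jog_arm(rows=[[[0.58,-0.71,0],[0,0,0]],[[0.58,-0.71,0],[0,0,0]],[[0.58,-0.71,0],[0,0,0]],[[0.58,-0.71,0],[0,0,0]]])

```text
t: 0.9
tool_pos: [0.2896, -0.2792, 0.3406]
orientation: [-3.107, -0.466, -0.001]
force: [1.1, 0.2, 0.9]
opening: 0.0404
gripper_force: 0.0
```

Call:
jog_arm(rows=[[[0.6,-0.76,0],[0,0,0]],[[0.6,-0.76,0],[0,0,0]],[[0.6,-0.76,0],[0,0,0]],[[0.6,-0.76,0],[0,0,0]]])

```text
t: 1.3
tool_pos: [0.3595, -0.0991, 0.3405]
orientation: [-3.107, -0.465, -0.001]
force: [1.0, -0.3, -0.3]
opening: 0.0403
gripper_force: 0.0
```

Call:
jog_arm(rows=[[[0.55,-0.77,0.2],[0,0,0]],[[0.55,-0.77,0.2],[0,0,0]],[[0.55,-0.77,0.2],[0,0,0]],[[0.55,-0.77,0.2],[0,0,0]]])

```text
t: 1.7
tool_pos: [0.4194, 0.0806, 0.2998]
orientation: [-3.107, -0.466, 0.0]
force: [0.8, -0.2, -0.1]
opening: 0.04
gripper_force: 0.0
```

Call:
jog_arm(rows=[[[0.37,-0.8,0.5],[-0.076,0.328,0.281]],[[0.37,-0.8,0.5],[-0.076,0.328,0.281]],[[0.37,-0.8,0.5],[-0.076,0.328,0.281]],[[0.37,-0.8,0.5],[-0.076,0.328,0.281]],[[0.37,-0.8,0.5],[-0.076,0.328,0.281]]])

```text
t: 2.2
tool_pos: [0.4424, 0.2458, 0.2025]
orientation: [3.005, -0.176, 0.729]
force: [1.2, -0.9, -0.3]
opening: 0.0396
gripper_force: 0.0
```

Run:
```python
from h import *
c=cam('wrist'); save('w1.png',c['frame']); np.savez('/tmp/w1',**c)
s=robot.read_state(); print({k:np.round(s[k],3) for k in('t','q','tool_pos','orientation','force','opening')})
print((-c['R'].T@c['t']).round(3), c['R'].round(3))
print([proj(c,p).round(0) for p in ([.51,.255,.087],[.529,.257,.089])])
```

```text
{'t': np.float64(2.25), 'q': array([ 0.663, -0.462,  2.129, -0.375,  1.16 ,  2.456]), 'tool_pos': array([0.44 , 0.248, 0.199]), 'orientation': array([ 3.005, -0.19 ,  0.731]), 'force': array([-2.014,  2.42 , -3.879]), 'opening': np.float64(0.04)}
[0.429 0.251 0.382] [[-0.122 -0.992  0.017]
 [-0.969  0.115 -0.22 ]
 [ 0.217 -0.043 -0.975]]
[array([296., 186.]), array([292., 167.])]
```

View pics/w1.png

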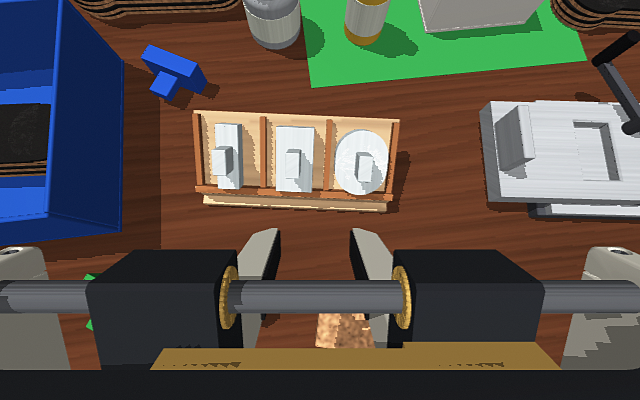

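Run:
```python
from h import *
a=np.load('/tmp/w1.npz')['frame']
g=lambda x0,y0,w,h,s:cv2.resize(a[y0:y0+h,x0:x0+w],None,fx=s,fy=s,interpolation=cv2.INTER_CUBIC)
im=np.vstack([g(185,100,133,75,6)[:, :798], g(475,28,165,100,4.84)[:300*1,:798]]) if 0 else None
x=g(260,115,66,90,6)          # 396x540
y=g(480,25,160,190,2.5)      # 400x475
y=cv2.copyMakeBorder(y,0,540-y.shape[0],0,0,cv2.BORDER_CONSTANT)
save('c2.png',np.hstack([x,y]))
```

```text
(no output)
```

View pics/c2.png

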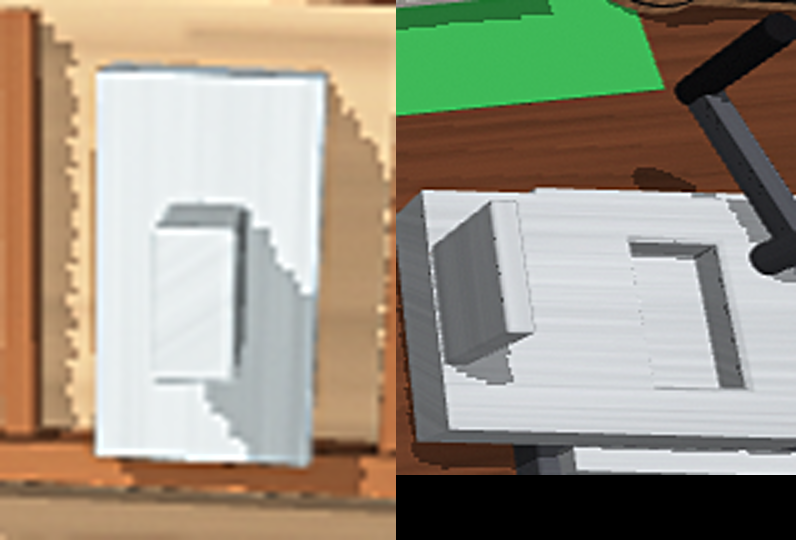

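Run:
```python
from h import *
c=dict(np.load('/tmp/w1.npz'))
im=np.array([(97,70),(326,75),(308,465),(96,457),(155,228),(240,228),(234,382),(153,380)],float)/6+[259.6,114.6]
# image right = -y world, image up = +x
obj=np.array([(35,20,22),(35,-20,22),(-35,-20,22),(-35,20,22),(13,7,52),(13,-7,52),(-13,-7,52),(-13,7,52)],float)/1000
K=np.array([[c['f'],0,c['cx']],[0,c['f'],c['cy']],[0,0,1]])
ok,rv,tv=cv2.solvePnP(obj,im,K,None)
pr=cv2.projectPoints(obj,rv,tv,K,None)[0][:,0]; print('res px',(pr-im).round(1).tolist())
Rc=Rn.from_rotvec(rv[:,0]); Rw=Rn.from_matrix(c['R'].T)*Rc
o=c['R'].T@(tv[:,0]-c['t']); M=Rw.as_matrix()
print('die origin',o.round(4),'z',M[:,2].round(3),'y',M[:,1].round(3),'stemtop',(o+.052*M[:,2]).round(4))
q=lambda x,y,z: onz(c,(x-396)/2.5+479.8,y/2.5+24.8,z)
pk=np.array([q(x,y,.046) for x,y in((629,241),(718,244),(747,389),(654,387))])
print('pocket',pk.round(4).tolist(),pk.mean(0).round(4),[np.linalg.norm(pk[i]-pk[(i+1)%4]).round(4) for i in range(4)])
tb=np.array([q(x,y,.091) for x,y in((490,203),(517,200),(533,332),(508,335))]);print('tab',tb.round(4).tolist(),tb.mean(0).round(4))
print('piv',q(770,258,.067).round(4),'knob',q(775,30,.102).round(4))
```

```text
res px [[-0.2, -0.1], [-0.1, 0.6], [0.4, -0.2], [-0.2, -0.2], [-0.2, -0.5], [0.0, 0.0], [0.4, 0.3], [-0.2, 0.1]]
die origin [0.5551 0.2525 0.0474] z [-0.496  0.073  0.866] y [0.155 0.988 0.006] stemtop [0.5293 0.2563 0.0924]
pocket [[0.5619, -0.0846, 0.046], [0.5554, -0.1275, 0.046], [0.4834, -0.1167, 0.046], [0.4895, -0.0736, 0.046]] [ 0.5226 -0.1006  0.046 ] [np.float64(0.0434), np.float64(0.0728), np.float64(0.0434), np.float64(0.0732)]
tab [[0.5677, 0.0141, 0.091], [0.5678, 0.0023, 0.091], [0.5097, 0.012, 0.091], [0.5096, 0.0225, 0.091]] [0.5387 0.0128 0.091 ]
piv [ 0.5382 -0.1252  0.067 ] knob [ 0.6287 -0.1229  0.102 ]
```

Run:
```python
from h import *
o=np.array([.5551,.2525,.0474]); r=toolrot(-8.9,30); z=-r.as_matrix()[:,2]; print(z)
f=go(o+.085*z,r); f=go(o+.026*z,r,f)
```

```text
[-0.49397993  0.07735519  0.8660254 ]
shift [0.136, -0.109, 0.508] turn [-0.001, 0.029, 0.018]
shift [-0.0, -0.0, 0.295] turn [0.0, 0.0, 0.0]
```

Call:
jog_arm(rows=[[[0.136,-0.109,0.3],[0,0.029,0.018]],[[0.136,-0.109,0.508],[0,0.029,0.018]],[[0.136,-0.109,0.508],[0,0.029,0.018]],[[0.136,-0.109,0.508],[0,0.029,0.018]],[[0.136,-0.109,0.508],[0,0.029,0.018]]])

```text
t: 2.75
tool_pos: [0.516, 0.2557, 0.1268]
orientation: [2.988, -0.216, 0.796]
force: [-0.4, -0.0, -0.0]
opening: 0.0399
gripper_force: 0.0
```

Run:
```python
from h import *
o=np.array([.5551,.2525,.0474]); r=toolrot(-8.9,30); z=-r.as_matrix()[:,2]
s=robot.read_state(); print(s['q'].round(2),s['force'].round(1))
f=go(o+.026*z,r)
```

```text
[ 0.59 -0.21  2.08 -0.44  0.92  2.52] [-0.4 -0.  -0. ]
shift [-0.028, -0.014, 0.312] turn [-0.001, 0.002, 0.007]
```

Call:
jog_arm(rows=[[[-0.028,-0.014,0.1],[0,0.002,0.007]],[[-0.028,-0.014,0.2],[0,0.002,0.007]],[[-0.028,-0.014,0.31],[0,0.002,0.007]],[[-0.028,-0.014,0.31],[0,0.002,0.007]],[[-0.028,-0.014,0.31],[0,0.002,0.007]]])

```text
t: 3.25
tool_pos: [0.5426, 0.2551, 0.0714]
orientation: [2.989, -0.233, 0.805]
force: [0.0, 0.5, 0.0]
opening: 0.0402
gripper_force: 0.0
```

Call:
jog_arm(rows=[[[0,0,0],[0,0,0]],[[0,0,0],[0,0,0]],[[0,0,0],[0,0,0]],[[0,0,0],[0,0,0]]], hand=1, squeeze=40)

```text
t: 3.65
tool_pos: [0.5418, 0.2546, 0.0694]
orientation: [2.988, -0.232, 0.801]
force: [-4.7, -0.4, 4.5]
opening: 0.0137
gripper_force: 40.0
```

Run:
```python
from h import *
o=np.array([.5551,.2525,.0474]); r=toolrot(-8.9,30); z=-r.as_matrix()[:,2]
s=robot.read_state(); print(s['q'].round(2),s['force'].round(1)); R=Rn.from_rotvec(s['orientation'])
print('die-frame offset TCP-o (mm)',(r.inv().apply(s['tool_pos']-o)*1000).round(1), R.as_matrix()[:,1])
f=go(s['tool_pos']+.08*z,R); f=go([.49,.15,.24],toolrot(-8.4),f)
```

```text
[ 0.56 -0.06  2.07 -0.48  0.78  2.57] [-4.7 -0.4  4.5]
die-frame offset TCP-o (mm) [ -0.7   0.  -25.8] [-1.54054090e-01 -9.88062097e-01 -7.93283365e-04]
shift [0.0, -0.0, -0.4] turn [0.0, 0.0, 0.0]
shift [0.275, 0.556, -0.427] turn [0.001, -0.334, -0.005]
```

Gripped, with an opening of 13.7 mm. I'll lift along the stem, then bring it upright.

Call:
jog_arm(rows=[[[0,0,-0.1],[0,0,0]],[[0,0,-0.25],[0,0,0]],[[0,0,-0.4],[0,0,0]],[[0,0,-0.4],[0,0,0]]])

```text
t: 4.05
tool_pos: [0.5029, 0.2624, 0.1421]
orientation: [2.99, -0.232, 0.808]
force: [1.0, 0.3, -2.0]
opening: 0.0139
gripper_force: 40.0
```

Call:
jog_arm(rows=[[[0.07,0.14,-0.11],[0,-0.083,0]],[[0.14,0.28,-0.22],[0,-0.167,0]],[[0.21,0.42,-0.33],[0,-0.25,0]],[[0.275,0.556,-0.43],[0,-0.334,-0.005]],[[0.275,0.556,-0.43],[0,-0.334,-0.005]]])

```text
t: 4.55
tool_pos: [0.4931, 0.1459, 0.2424]
orientation: [3.131, -0.24, -0.002]
force: [0.1, 0.3, -3.3]
opening: 0.0138
gripper_force: 40.0
```

Run:
```python
from h import *
th=np.radians(-8.35);y=np.array([-np.sin(th),np.cos(th),0]);x=np.array([np.cos(th),np.sin(th),0])
s=robot.read_state(); print(s['q'].round(2),s['opening'],s['tool_pos'])
pk=np.array([.5226,-.1006,.032])
# hover: foot underside 40mm above carriage top
f=go(pk+[0,0,.026+.014+.09],toolrot(-8.35))
```

```text
[ 0.19 -0.11  1.69 -0.    1.57  1.91] 0.013759319591693719 [0.49311502 0.1459232  0.24239423]
shift [0.334, 1.195, 0.403] turn [0.001, 0.001, -0.005]
```

Call:
jog_arm(rows=[[[0.05,0.2,0],[0,0,0]],[[0.1,0.4,0],[0,0,0]],[[0.15,0.6,0],[0,0,-0.005]],[[0.15,0.6,0.1],[0,0,-0.005]],[[0.15,0.6,0.1],[0,0,-0.005]]])

```text
t: 5.05
tool_pos: [0.4999, 0.026, 0.2156]
orientation: [3.132, -0.223, -0.011]
force: [-1.3, 0.8, -3.4]
opening: 0.0136
gripper_force: 40.0
```

Call:
jog_arm(rows=[[[0.06,0.2,0.1],[0,0,0]],[[0.12,0.4,0.2],[0,0,0]],[[0.184,0.595,0.3],[0,0,0]],[[0.184,0.595,0.3],[0,0,0]],[[0.184,0.595,0.3],[0,0,0]]])

```text
t: 5.55
tool_pos: [0.5209, -0.0956, 0.1589]
orientation: [3.134, -0.22, -0.006]
force: [0.4, 1.2, -2.6]
opening: 0.0134
gripper_force: 40.0
```

Run:
```python
from h import *
s=robot.read_state(); print(s['q'].round(2),s['opening'],s['tool_pos'])
pk=np.array([.5226,-.1006,.032]); go(pk+[0,0,.13],toolrot(-8.35))
im=[]
for n in('wrist','scene','top'):
    c=cam(n); np.savez('/tmp/b'+n,**c)
    u,v=proj(c,[.5226,-.1006,.06]); print(n,u,v); w,h=(400,300) if n=='wrist' else (100,75)
    x0=int(np.clip(u-w/2,0,640-w));y0=int(np.clip(v-h/2,0,400-h)); print(x0,y0)
    im.append(cv2.resize(c['frame'][y0:y0+h,x0:x0+w],(400,300),interpolation=cv2.INTER_CUBIC))
im.append(im[0]*0); save('b.png',np.vstack([np.hstack(im[:2]),np.hstack(im[2:])]))
```

```text
[-0.28 -0.02  1.75 -0.    1.41  1.43] 0.013444881142972038 [ 0.52094965 -0.09562048  0.15888623]
shift [0.012, 0.024, -0.016] turn [0.0, 0.002, 0.003]
wrist 320.7791586251368 197.07030378486118
120 47
scene 263.0053994377892 226.10364912370682
213 188
top 388.15893258085873 229.98632602581336
338 192
```

View pics/b.png

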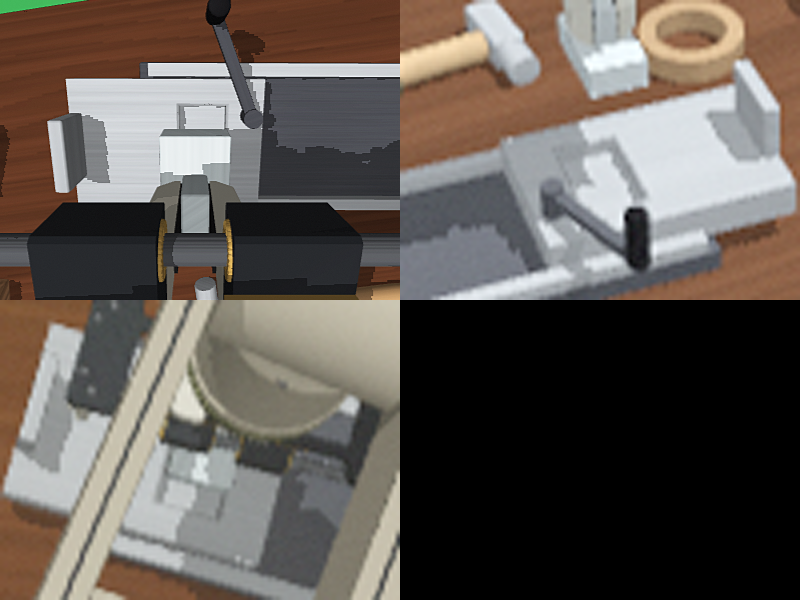

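Run:
```python
from h import *
c=dict(np.load('/tmp/bwrist.npz')); s=robot.read_state()
print('cam',(-c['R'].T@c['t']).round(3), s['tool_pos'])
for p in((178,105),(226,104)): print('pocket far corner',onz(c,120+p[0],47+p[1],.046).round(4))
th=np.radians(-8.35);X=np.array([np.cos(th),np.sin(th),0]);Y=np.array([-np.sin(th),np.cos(th),0]);pk=np.array([.5226,-.1006,.046])
print('expected',(pk+.0365*X+.0215*Y).round(4),(pk+.0365*X-.0215*Y).round(4))
tc=s['tool_pos']; R=Rn.from_rotvec(s['orientation']).as_matrix(); o=tc+.026*R[:,2]
for z in(0,.022):
  for yy in(-.02,.02): print('die far corner px(crop)',z,(proj(c,o-z*R[:,2]+.035*R[:,0]+yy*R[:,1])-[120,47]).round(1))
f=c['frame'][160:230,250:370]; print(cv2.cvtColor(f,cv2.COLOR_RGB2GRAY)[::2,40::14])
save('b2.png',cv2.resize(c['frame'][130:240,260:380],None,fx=5,fy=5,interpolation=cv2.INTER_CUBIC))
```

```text
cam [ 0.591 -0.105  0.324] [ 0.52209118 -0.09464379  0.1609119 ]
pocket far corner [ 0.5634 -0.0858  0.046 ]
pocket far corner [ 0.5582 -0.1287  0.046 ]
expected [ 0.5618 -0.0846  0.046 ] [ 0.5556 -0.1272  0.046 ]
die far corner px(crop) 0 [161.9 128.2]
die far corner px(crop) 0 [226.  127.9]
die far corner px(crop) 0.022 [157.9 135.4]
die far corner px(crop) 0.022 [229.9 135.1]
[[209 124 211 210 169 117]
 [214 125 210 208 176  61]
 [211 132 214 214 177  88]
 [217 135 212 211 181 136]
 [213 134 209 209 173 219]
 [213 123 208 206 179 209]
 [211 216 212 211 180 208]
 [216 123 212 209 188 210]
 [ 98 104  99  97  98 124]
 [112 109 112 112 114 133]
 [115 114 115 113 110 134]
 [101 104 101 103 102 136]
 [235 235 231 229 229 134]
 [238 237 236 235 233 134]
 [237 236 235 234 233 132]
 [238 237 235 233 233 130]
 [237 237 235 233 233 128]
 [237 236 236 233 234 131]
 [238 236 236 233 234 127]
 [238 237 235 234 234 131]
 [238 237 236 234 234 127]
 [238 237 236 234 234 129]
 [238 237 236 235 234 131]
 [238 237 236 234 235 128]
 [237 236 236 237 237 132]
 [238 236 236 149 151 127]
 [237 237 236 160 160 129]
 [237 237 235 161 161 135]
 [236 237 235 161 160 128]
 [249 237 235 161 162 128]
 [159 240 250 159 162 129]
 [162 140  81 161 162 134]
 [162  89  94 160 162 128]
 [162  95  95 163 162 125]
 [169  96  96  88 162 130]]
```

View pics/b2.png

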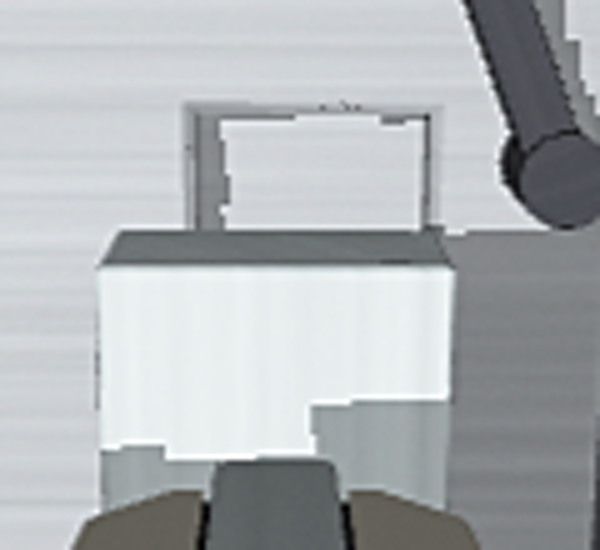

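```bash
cat >> h.py <<'E'
def rel(c,die2,zd,pk2,zp):
    """die far-bottom corners (px,z) against pocket far chamfer corners: shift needed in press x,y (mm), yaw"""
    d=np.array([onz(c,*p,zd) for p in die2]); p=np.array([onz(c,*q,zp) for q in pk2])
    dv=d[0]-d[1]; pv=p[0]-p[1]; th=np.radians(-8.35)
    X=np.array([np.cos(th),np.sin(th),0]);Y=np.array([-np.sin(th),np.cos(th),0])
    D=d.mean(0)-.035*X; P=p.mean(0)-.0385*X
    print('widths',np.linalg.norm(dv).round(4),np.linalg.norm(pv).round(4),'yaw',[np.degrees(np.arctan2(-v[0],v[1])).round(2) for v in(dv,pv)])
    print('die',D.round(4),'pocket',P.round(4),'need x,y mm',((P-D)@X*1e3).round(2),((P-D)@Y*1e3).round(2)); return D,P
E
python3 - <<'E'
from h import *
c=dict(np.load('/tmp/bwrist.npz')); k=lambda x,y:((x-2)/5+260,(y-2)/5+130)
D,P=rel(c,[k(120,230),k(438,230)],.1349,[k(183,102),k(443,104)],.046)
s=robot.read_state(); t=s['tool_pos']+(P-D)*[1,1,0]; t[2]=.032+.014+.010+.026
go(t,toolrot(-8.35))
E
```

```text
widths 0.0397 0.0467 yaw [np.float64(-8.11), np.float64(-8.55)]
die [ 0.5216 -0.0952  0.1349] pocket [ 0.5238 -0.102   0.046 ] need x,y mm 3.11 -6.38
shift [0.015, 0.032, 0.395] turn [0.001, 0.0, 0.005]
```

Call:
jog_arm(rows=[[[0.015,0.032,0.1],[0,0,0.003]],[[0.015,0.032,0.2],[0,0,0.003]],[[0.015,0.032,0.3],[0,0,0.003]],[[0.015,0.032,0.39],[0,0,0.003]],[[0.015,0.032,0.39],[0,0,0.003]]])

```text
t: 6.2
tool_pos: [0.522, -0.1011, 0.0802]
orientation: [3.134, -0.223, -0.007]
force: [-0.8, 0.7, -3.2]
opening: 0.0138
gripper_force: 40.0
```

Run:
```python
from h import *
c=cam('wrist'); np.savez('/tmp/bw2',**c); s=robot.read_state(); print(s['tool_pos'],s['force'])
R=Rn.from_rotvec(s['orientation']).as_matrix(); o=s['tool_pos']+.026*R[:,2]
print([(proj(c,o+.035*R[:,0]+yy*R[:,1])).round(1).tolist() for yy in(-.02,.02)])
save('b3.png',cv2.resize(c['frame'][130:230,260:380],None,fx=6,fy=6,interpolation=cv2.INTER_CUBIC))
```

```text
[ 0.52303004 -0.10152345  0.08187596] [ 0.32258131  0.34112081 -2.16162339]
[[284.4, 174.9], [348.4, 174.8]]
```

View pics/b3.png

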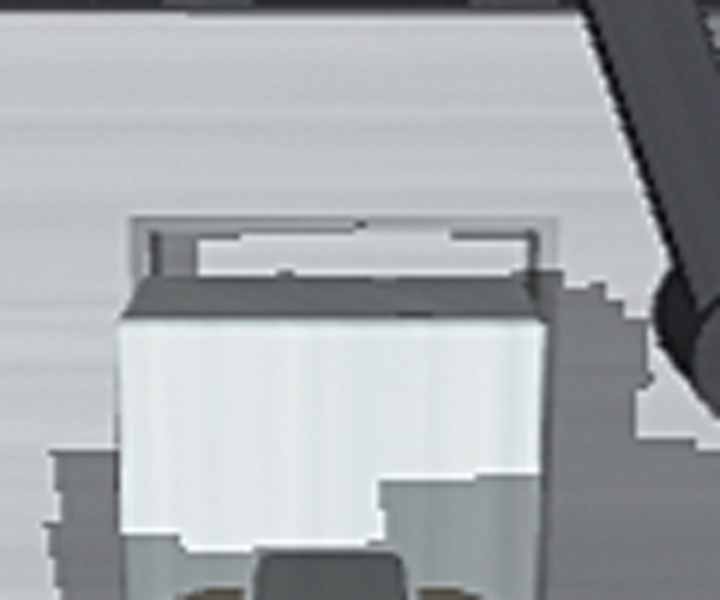

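Run:
```python
from h import *
c=dict(np.load('/tmp/bw2.npz')); k=lambda x,y:((x-2.5)/6+260,(y-2.5)/6+130)
s=robot.read_state(); z=s['tool_pos'][2]
D,P=rel(c,[k(146,277),k(526,277)],z-.026,[k(131,217),k(558,219)],.046)
D2,_=rel(c,[k(121,319),k(546,320)],z-.004,[k(131,217),k(558,219)],.046)
go(s['tool_pos']+(P-D)*[1,1,0]-[0,0,.006],toolrot(-8.4))
```

```text
widths 0.0396 0.0465 yaw [np.float64(-8.22), np.float64(-8.49)]
die [ 0.5225 -0.1008  0.0559] pocket [ 0.5235 -0.1019  0.046 ] need x,y mm 1.16 -0.95
widths 0.0394 0.0465 yaw [np.float64(-8.36), np.float64(-8.49)]
die [ 0.5227 -0.1005  0.0779] pocket [ 0.5235 -0.1019  0.046 ] need x,y mm 1.02 -1.27
shift [0.006, 0.005, 0.03] turn [0.001, 0.002, 0.003]
```

Call:
jog_arm(rows=[[[0.006,0.006,0],[0,0,0.002]],[[0.006,0.006,0.03],[0,0,0.002]],[[0.006,0.006,0.05],[0,0,0.002]],[[0.006,0.006,0.06],[0,0,0.002]],[[0.006,0.006,0.07],[0,0,0.002]]])

```text
t: 6.75
tool_pos: [0.5245, -0.1043, 0.0682]
orientation: [3.132, -0.231, -0.002]
force: [-2.3, 0.2, 4.8]
opening: 0.0137
gripper_force: 40.0
```

Call:
jog_arm(rows=[[[0,0,0.01],[0,0,0]],[[0,0,0.02],[0,0,0]],[[0,0,0.03],[0,0,0]],[[0,0,0.03],[0,0,0]]])

```text
t: 7.15
tool_pos: [0.5245, -0.1044, 0.0659]
orientation: [3.132, -0.231, -0.003]
force: [-21.1, 5.1, 31.6]
opening: 0.014
gripper_force: 58.3
```

Call:
jog_arm(rows=[[[-0.003,-0.003,-0.025],[0,0,0]],[[-0.006,-0.006,-0.025],[0,0,0]],[[-0.006,-0.006,-0.025],[0,0,0]]])

```text
t: 7.45
tool_pos: [0.5236, -0.1029, 0.0671]
orientation: [3.132, -0.231, -0.002]
force: [0.5, -0.9, -2.6]
opening: 0.0137
gripper_force: 55.5
```

Call:
jog_arm(rows=[[[0,0,0.01],[0,0,0]],[[0,0,0.02],[0,0,0]],[[0,0,0.025],[0,0,0]],[[0,0,0.03],[0,0,0]],[[0,0,0.03],[0,0,0]]])

```text
t: 7.95
tool_pos: [0.5234, -0.1029, 0.061]
orientation: [3.132, -0.231, -0.003]
force: [-0.1, -0.1, -1.8]
opening: 0.0135
gripper_force: 55.5
```

Call:
jog_arm(rows=[[[0,0,0.008],[0,0,0]],[[0,0,0.014],[0,0,0]],[[0,0,0.02],[0,0,0]],[[0,0,0.02],[0,0,0]]])

```text
t: 8.35
tool_pos: [0.5235, -0.1029, 0.0571]
orientation: [3.132, -0.231, -0.002]
force: [0.2, 0.4, -2.8]
opening: 0.0137
gripper_force: 55.5
```

Call:
jog_arm(rows=[[[0,0,0.005],[0,0,0]],[[0,0,0.008],[0,0,0]],[[0,0,0.01],[0,0,0]],[[0,0,0.01],[0,0,0]]])

```text
t: 8.75
tool_pos: [0.5237, -0.103, 0.0558]
orientation: [3.132, -0.231, -0.001]
force: [-2.8, 1.1, 3.4]
opening: 0.0137
gripper_force: 55.4
```

Call:
jog_arm(rows=[[[0,0,0.003],[0,0,0]],[[0,0,0.006],[0,0,0]],[[0,0,0.006],[0,0,0]]])

```text
t: 9.05
tool_pos: [0.5239, -0.103, 0.0556]
orientation: [3.132, -0.231, -0.001]
force: [-6.7, 2.2, 14.4]
opening: 0.014
gripper_force: 55.2
```

Run:
```python
from h import *
ims=[]
for n,b in(('wrist',(240,130,160,120)),('scene',(213,188,100,75))):
    c=cam(n); np.savez('/tmp/d'+n,**c); x,y,w,h=b
    ims.append(cv2.resize(c['frame'][y:y+h,x:x+w],(400,300),interpolation=cv2.INTER_CUBIC))
save('d.png',np.hstack(ims)); print(robot.read_state()['force'])
```

```text
[-7.06462051  1.76793326 13.39796809]
```

View pics/d.png

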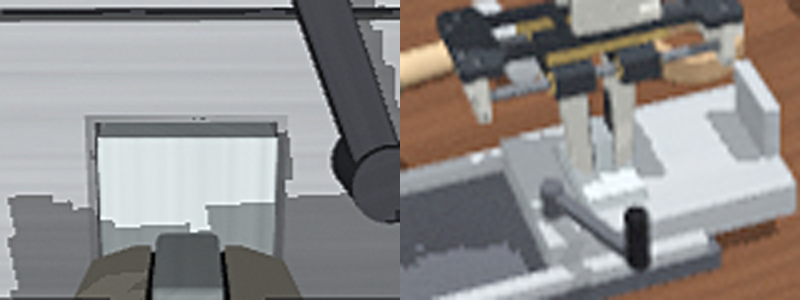

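The wrist view shows the foot sitting inside the pocket rim, and the contact force confirms it has reached the floor. I'll release and rise.

Call:
jog_arm(rows=[[[0,0,-0.005],[0,0,0]],[[0,0,-0.005],[0,0,0]],[[0,0,-0.005],[0,0,0]],[[0,0,-0.005],[0,0,0]]], hand=0.35)

```text
t: 9.55
tool_pos: [0.5237, -0.103, 0.055]
orientation: [3.132, -0.231, -0.001]
force: [-1.0, 0.2, 0.1]
opening: 0.0301
gripper_force: 0.0
```

Call:
jog_arm(rows=[[[0,0,-0.1],[0,0,0]],[[0,0,-0.25],[0,0,0]],[[0,0,-0.4],[0,0,0]],[[0,0,-0.4],[0,0,0]]])

```text
t: 9.95
tool_pos: [0.5268, -0.1038, 0.1401]
orientation: [3.13, -0.231, 0.011]
force: [0.7, -0.3, 0.7]
opening: 0.0303
gripper_force: 0.0
```

```bash
cat >> h.py <<'E'
PK=np.array([.5236,-.1029,0]); TH=np.radians(-8.4)
RZ=Rn.from_euler('z',TH)
def lev(a,z,ahead=0):  # TCP pose caging the knob at lever angle a; ahead = lead (m) along closing tangent
    p=np.array([.028+.088*np.sin(a)-ahead*np.cos(a),-.042+.088*np.cos(a)+ahead*np.sin(a),0])
    q=PK+RZ.apply(p); q[2]=z; return q,toolrot(-8.4+90-np.degrees(a))
E
python3 - <<'E'
from h import *
c=cam('wrist'); s=robot.read_state(); print(s['tool_pos'],s['opening'],s['q'].round(2))
k=lev(1.157,.102)[0]; print('knob',k, proj(c,k).round(0))
g=cv2.cvtColor(c['frame'],cv2.COLOR_RGB2GRAY); m=(g<32).astype(np.uint8); m[220:]=0
n,l,st,ce=cv2.connectedComponentsWithStats(m)
for i in range(1,n):
    if st[i,4]>60: print(st[i],ce[i].round(1))
np.savez('/tmp/k',**c)
f=go(*lev(1.157,.135))
E
```

```text
[ 0.52560204 -0.10344206  0.13769222] 0.03043392897922219 [-0.29  0.01  1.77 -0.    1.36  1.43]
knob [ 0.63004163 -0.12530592  0.102     ] [326.  60.]
[315  46  26  34 671] [327.1  62.2]
[553 206  44  14  76] [576.1 212.8]
shift [0.533, 0.032, 0.016] turn [0.002, -0.002, -0.264]
```

Call:
jog_arm(rows=[[[0.2,0.03,0],[0,0,-0.09]],[[0.4,0.03,0],[0,0,-0.18]],[[0.54,0.03,0.01],[0,0,-0.264]],[[0.54,0.03,0.01],[0,0,-0.264]],[[0.54,0.03,0.01],[0,0,-0.264]]])

```text
t: 10.5
tool_pos: [0.6285, -0.1244, 0.1307]
orientation: [-3.113, -0.416, 0.007]
force: [-0.9, 0.3, -0.5]
opening: 0.0303
gripper_force: 0.0
```

Run:
```python
from h import *
s=robot.read_state(); print(s['tool_pos'],s['q'].round(2),s['force'])
f=go(*lev(1.157,.073))
for a in (1.0,.8,.6,.4,.2,.0): f=go(*lev(a,.073),f)
```

```text
[ 0.62854856 -0.12435994  0.13065066] [-0.27  0.3   1.46 -0.    1.39  1.03] [-0.91357515  0.2897179  -0.48876744]
shift [0.007, 0.007, 0.288] turn [-0.001, 0.003, -0.001]
shift [-0.005, -0.069, -0.0] turn [0.0, 0.0, -0.1]
shift [-0.009, -0.087, -0.0] turn [0.0, 0.0, -0.127]
shift [-0.009, -0.087, -0.0] turn [0.0, 0.0, -0.127]
shift [-0.009, -0.087, -0.0] turn [-0.0, 0.0, -0.127]
shift [-0.009, -0.087, -0.0] turn [0.0, 0.0, -0.127]
shift [-0.009, -0.087, -0.0] turn [0.0, 0.0, -0.127]
```

Call:
jog_arm(rows=[[[0.007,0.007,0.1],[0,0,0]],[[0.007,0.007,0.2],[0,0,0]],[[0.007,0.007,0.285],[0,0,0]],[[0.007,0.007,0.285],[0,0,0]]], hand=0.35)

```text
t: 10.9
tool_pos: [0.6281, -0.1249, 0.0724]
orientation: [-3.112, -0.417, 0.011]
force: [-0.2, 0.3, -0.5]
opening: 0.03
gripper_force: 0.0
```

Run:
```python
from h import *
s=robot.read_state(); print(s['tool_pos'],s['force'])
go(*lev(1.157,.073))
f=lev(1.157,.073)
for a in (1.06,.96,.86,.76,.66): go(*lev(a,.073),f)
```

```text
[ 0.62809308 -0.12485706  0.07237234] [-0.21668507  0.27194636 -0.46282956]
shift [0.009, 0.005, -0.003] turn [-0.002, 0.004, -0.0]
shift [-0.002, -0.043, -0.0] turn [0.0, 0.0, -0.062]
shift [-0.009, -0.086, -0.0] turn [0.0, 0.0, -0.125]
shift [-0.019, -0.129, -0.0] turn [0.0, 0.0, -0.189]
shift [-0.034, -0.17, -0.0] turn [-0.0, 0.0, -0.253]
shift [-0.053, -0.21, -0.0] turn [0.0, 0.0, -0.316]
```

Call:
jog_arm(rows=[[[0.007,-0.043,0],[0,0,-0.062]],[[0,-0.086,0],[0,0,-0.125]],[[-0.01,-0.129,0],[0,0,-0.189]],[[-0.025,-0.17,0],[0,0,-0.253]],[[-0.044,-0.21,0],[0,0,-0.316]]], hand=0.53)

```text
t: 11.4
tool_pos: [0.6119, -0.0873, 0.0772]
orientation: [2.912, 1.175, -0.0]
force: [1.7, -0.7, -0.6]
opening: 0.022
gripper_force: 0.5
```

Call:
jog_arm(rows=[[[-0.002,-0.043,0],[0,0,-0.062]],[[-0.009,-0.086,0],[0,0,-0.125]],[[-0.019,-0.129,0],[0,0,-0.189]],[[-0.034,-0.17,0],[0,0,-0.253]],[[-0.053,-0.21,0],[0,0,-0.316]]])

```text
t: 11.9
tool_pos: [0.5753, -0.0642, 0.0774]
orientation: [2.534, 1.855, 0.0]
force: [1.4, 0.3, -0.3]
opening: 0.0217
gripper_force: 0.5
```

Run:
```python
from h import *
s=robot.read_state(); print(s['tool_pos'],s['force'],s['q'].round(2))
go(*lev(.16,.073)); go(*lev(0,.073)); go(*lev(0,.073,.003))
```

```text
[ 0.57526658 -0.06424366  0.07737974] [ 1.42242679  0.25027045 -0.26178939] [-0.2   0.18  1.69 -0.    1.26  0.11]
shift [-0.007, -0.016, 0.022] turn [0.001, 0.001, -0.0]
shift [-0.013, -0.086, 0.022] turn [0.001, 0.001, -0.102]
shift [-0.015, -0.101, 0.022] turn [0.001, 0.001, -0.102]
```

Call:
jog_arm(rows=[[[-0.007,-0.05,0.01],[0,0,-0.05]],[[-0.013,-0.08,0.015],[0,0,-0.1]],[[-0.013,-0.09,0.015],[0,0,-0.1]],[[-0.014,-0.1,0.015],[0,0,-0.1]],[[-0.014,-0.1,0.015],[0,0,-0.1]]])

```text
t: 12.4
tool_pos: [0.5553, -0.0611, 0.0736]
orientation: [2.387, 2.042, -0.002]
force: [-0.4, 0.0, 0.5]
opening: 0.0217
gripper_force: 0.0
```

Call:
jog_arm(rows=[[[0,-0.006,0],[0,0,0]],[[0,-0.012,0],[0,0,0]],[[0,-0.012,0],[0,0,0]]])

```text
t: 12.7
tool_pos: [0.5541, -0.061, 0.0735]
orientation: [2.384, 2.042, 0.001]
force: [6.4, -0.4, -2.4]
opening: 0.0222
gripper_force: 3.3
```

Call:
jog_arm(rows=[[[0,-0.006,0],[0,0,0]],[[0,-0.012,0],[0,0,0]],[[0,-0.012,0],[0,0,0]]])

```text
t: 13.0
tool_pos: [0.5537, -0.0609, 0.0737]
orientation: [2.382, 2.04, 0.005]
force: [17.0, -1.9, -10.6]
opening: 0.0223
gripper_force: 8.7
```

Call:
jog_arm(rows=[[[0,0.024,0],[0,0,0]],[[0,0.024,0],[0,0,0]],[[0,0.024,-0.15],[0,0,0]],[[0,0.024,-0.32],[0,0,0]],[[0,0.024,-0.32],[0,0,0]]])

```text
t: 13.5
tool_pos: [0.558, -0.0616, 0.1424]
orientation: [2.381, 2.041, 0.005]
force: [0.6, -0.4, 0.4]
opening: 0.0216
gripper_force: 0.0
```

```bash
cat >> h.py <<'E'
def tabp(y,z): q=PK+RZ.apply([0,y,0]); q[2]=z; return q,toolrot(81.6)
E
python3 - <<'E'
from h import *
c=cam('wrist'); s=robot.read_state(); print(s['tool_pos'],s['force'],s['q'].round(2))
k=lev(0,.102)[0]; print('knob exp',k,proj(c,k).round(0),'tab top',proj(c,tabp(.115,.091)[0]).round(0))
np.savez('/tmp/k2',**c)
f=go(*tabp(.142,.135)); f=go(*tabp(.142,.065),f); go(*tabp(.142-.165-.01,.065),f)
E
```

```text
[ 0.5568261  -0.06138299  0.13990433] [-0.06984345  0.14257877 -0.26336057] [-0.2   0.07  1.7  -0.    1.37 -0.05]
knob exp [ 0.55801944 -0.0614838   0.102     ] [314. 221.] tab top [272. 121.]
shift [0.479, -0.138, 0.023] turn [0.002, 0.001, -0.004]
shift [0.0, -0.0, 0.35] turn [0.0, 0.0, 0.0]
shift [-0.875, -0.0, -0.0] turn [0.0, 0.0, 0.0]
```

Call:
jog_arm(rows=[[[0.24,-0.07,0],[0,0,0]],[[0.48,-0.138,0],[0,0,-0.004]],[[0.48,-0.138,0],[0,0,-0.004]],[[0.48,-0.138,0.18],[0,0,-0.004]],[[0.48,-0.138,0.36],[0,0,-0.004]]], hand=1, squeeze=20)

```text
t: 14.05
tool_pos: [0.5428, 0.0382, 0.0643]
orientation: [2.377, 2.053, -0.001]
force: [-0.3, 0.2, -0.6]
opening: 0.0006
gripper_force: 0.0
```

Run:
```python
from h import *
s=robot.read_state(); print(s['tool_pos'],s['opening'],s['force'],s['q'].round(2))
f=go(*tabp(.142,.065)); go(*tabp(.122,.065)); go(*tabp(-.03,.065))
```

```text
[0.54282336 0.03824535 0.06433154] 0.000580199344811904 [-0.28868384  0.17296692 -0.58702983] [-0.02  0.11  1.8  -0.    1.23  0.12]
shift [-0.002, 0.008, -0.003] turn [0.0, 0.001, 0.0]
shift [-0.102, 0.008, -0.003] turn [0.0, 0.001, 0.0]
shift [-0.862, 0.007, -0.002] turn [0.0, 0.001, 0.0]
```

Call:
jog_arm(rows=[[[-0.05,0.006,0],[0,0,0]],[[-0.1,0.006,0],[0,0,0]],[[-0.15,0.006,0],[0,0,0]],[[-0.2,0.006,0],[0,0,0]],[[-0.25,0.006,0],[0,0,0]]])

```text
t: 14.55
tool_pos: [0.536, -0.012, 0.0659]
orientation: [-2.378, -2.051, 0.001]
force: [-0.4, 5.2, -4.4]
opening: 0.0003
gripper_force: 2.9
```

Call:
jog_arm(rows=[[[-0.06,0,0],[0,0,0]],[[-0.12,0,0],[0,0,0]],[[-0.18,0,0],[0,0,0]],[[-0.24,0,0],[0,0,0]],[[-0.3,0,0],[0,0,0]]])

```text
t: 15.05
tool_pos: [0.5274, -0.0715, 0.0662]
orientation: [-2.378, -2.051, 0.0]
force: [1.9, 5.6, -5.3]
opening: 0.0008
gripper_force: 3.0
```

Call:
jog_arm(rows=[[[-0.06,0,0],[0,0,0]],[[-0.12,0,0],[0,0,0]],[[-0.18,0,0],[0,0,0]],[[-0.22,0,0],[0,0,0]],[[-0.25,0,0],[0,0,0]]])

```text
t: 15.55
tool_pos: [0.5202, -0.1212, 0.0663]
orientation: [-2.379, -2.051, 0.001]
force: [-0.0, 6.4, 1.2]
opening: 0.0003
gripper_force: 2.8
```

Call:
jog_arm(rows=[[[-0.02,0,0],[0,0,0]],[[-0.04,0,0],[0,0,0]],[[-0.06,0,0],[0,0,0]],[[-0.07,0,0],[0,0,0]],[[-0.07,0,0],[0,0,0]]])

```text
t: 16.05
tool_pos: [0.5187, -0.1316, 0.0663]
orientation: [-2.376, -2.05, -0.004]
force: [0.0, 18.6, 5.5]
opening: 0.0004
gripper_force: 9.3
```

Call:
jog_arm(rows=[[[-0.006,0,0],[0,0,0]],[[-0.01,0,0],[0,0,0]],[[-0.01,0,0],[0,0,0]]])

```text
t: 16.35
tool_pos: [0.5187, -0.1316, 0.0663]
orientation: [-2.374, -2.05, -0.007]
force: [1.0, 27.5, 6.9]
opening: 0.0008
gripper_force: 13.6
```

Call:
jog_arm(rows=[[[0.05,0,0],[0,0,0]],[[0.15,0,0],[0,0,0]],[[0.25,0,-0.2],[0,0,0]],[[0.35,0,-0.4],[0,0,0]],[[0.5,0,-0.6],[0,0,0]]])

```text
t: 16.85
tool_pos: [0.5327, -0.0381, 0.1874]
orientation: [2.379, 2.049, -0.003]
force: [1.2, -0.0, -0.1]
opening: 0.0006
gripper_force: 0.0
```

Call:
jog_arm(rows=[[[0.25,0.1,-0.2],[0,0,0]],[[0.5,0.3,-0.4],[0,0,0]],[[0.6,0.5,-0.6],[0,0,0]],[[0.6,0.7,-0.6],[0,0,0]],[[0.6,0.7,-0.6],[0,0,0]]])

```text
t: 17.35
tool_pos: [0.6917, 0.0614, 0.3084]
orientation: [2.375, 2.05, 0.003]
force: [0.3, -0.5, 0.2]
opening: 0.0008
gripper_force: 0.0
```

Run:
```python
from h import *
s=robot.read_state(); print(s['tool_pos'],s['force'])
home=PK-RZ.apply([0,.165,0])
ims=[]
for n,(w,h) in(('scene',(200,150)),('top',(133,100)),('wrist',(640,400))):
    c=cam(n); np.savez('/tmp/e'+n,**c)
    u,v=proj(c,home+[0,0,.06]); x0=int(np.clip(u-w/2,0,640-w));y0=int(np.clip(v-h/2,0,400-h)); print(n,u,v,x0,y0)
    ims.append(cv2.resize(c['frame'][y0:y0+h,x0:x0+w],(400,300),interpolation=cv2.INTER_CUBIC))
c=np.load('/tmp/k2.npz'); ims.append(cv2.resize(c['frame'],(400,300)))
save('e.png',np.vstack([np.hstack(ims[:2]),np.hstack(ims[2:])]))
```

```text
[0.69166126 0.06139231 0.30836152] [ 0.29760075 -0.48453521  0.22534602]
scene 202.12083730793262 241.2247502005099 102 166
top 449.70003163917124 247.57789938441624 383 197
wrist 227.54297299754262 383.4882781982185 0 0
```

View pics/e.png

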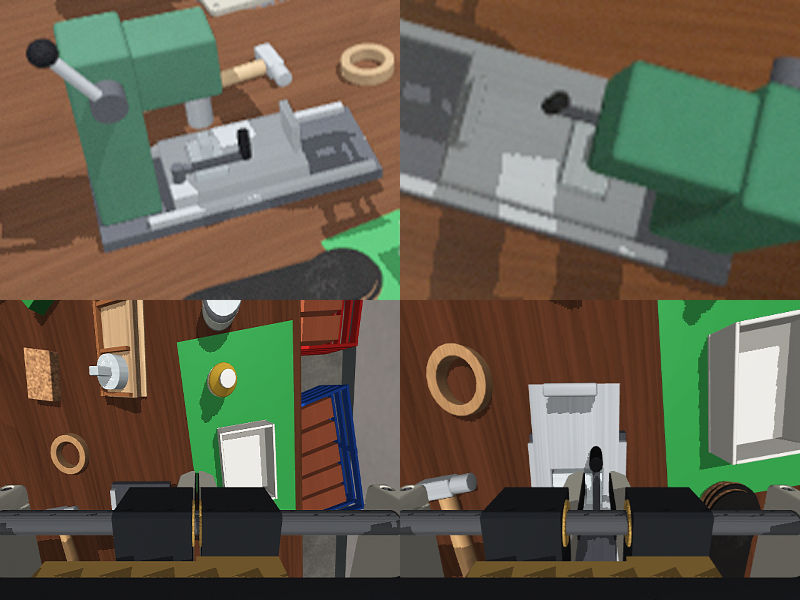

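The scene view shows the die under the ram, with the lever lying along the carriage and the carriage pushed in. I'll check the travel numerically from the knob and tab pixels.

Run:
```python
from h import *
t=dict(np.load('/tmp/etop.npz')); s=dict(np.load('/tmp/escene.npz')); s0=dict(np.load('/tmp/scene.npz'))
k=onz(t,383+153/3.007,197+100/3,.102)
pr=lambda d:RZ.inv().apply(d).round(4)
print('knob in press axes rel. to old pocket (shut&home: .028,.046-.165=-.119)',pr(k-PK))
b=[onz(s0,125+(x-.5)/4,120+(y-.5)/4,.091) for x,y in((692,336),(728,384))]
a=[onz(s,102+x/2,166+y/2,.091) for x,y in((281,101),(299,122))]
print('tab travel',[pr(q-p) for p,q in zip(b,a)])
```

```text
knob in press axes rel. to old pocket (shut&home: .028,.046-.165=-.119) [ 0.0232 -0.1067  0.102 ]
tab travel [array([-0.0011, -0.1596, -0.    ]), array([-0.0093, -0.1531,  0.    ])]
```

Run:
```python
from h import *
t=dict(np.load('/tmp/etop.npz')); s=dict(np.load('/tmp/escene.npz'))
pr=lambda d:RZ.inv().apply(d-PK).round(4)
print('ram from scene',pr(onz(s,102+200/2,166+123/2,.112)))
# head top face corners (z=.258), front edge at press y=+28, x=+40/-40
for c,n in((t,'top'),):
    for p in((638,62),(592,172)): print('head front corner',pr(onz(c,383+(p[0]-400)/3.007,197+p[1]/3,.258)))
for p in((110,50),(218,56),(207,10)): print('scene head',p,pr(onz(s,102+p[0]/2,166+p[1]/2,.258)))
# green mask of the head in scene / wide edges
f=s['frame'].astype(int); m=((f[...,1]>f[...,0]+25)&(f[...,1]>f[...,2]+5)).astype(np.uint8); m[:, 260:]=0
n,l,st,ce=cv2.connectedComponentsWithStats(m); i=1+st[1:,4].argmax(); print(st[i])
cs,_=cv2.findContours((l==i).astype(np.uint8),0,2); print(cv2.approxPolyDP(max(cs,key=len),2.5,True)[:,0].tolist())
f=t['frame'].astype(int); m=((f[...,1]>f[...,0]+25)&(f[...,1]>f[...,2]+5)).astype(np.uint8); m[:210]=0; m[:,:430]=0
n,l,st,ce=cv2.connectedComponentsWithStats(m); i=1+st[1:,4].argmax(); print(st[i])
cs,_=cv2.findContours((l==i).astype(np.uint8),0,2); print(cv2.approxPolyDP(max(cs,key=len),2.5,True)[:,0].tolist())
```

```text
ram from scene [ 0.0089 -0.1606  0.112 ]
head front corner [ 0.0352 -0.1337  0.258 ]
head front corner [-0.0558 -0.1201  0.258 ]
scene head (110, 50) [ 0.0243 -0.2479  0.258 ]
scene head (218, 56) [ 0.0806 -0.1366  0.258 ]
scene head (207, 10) [-0.0195 -0.1274  0.258 ]
[ 129  170   84  109 4862]
[[202, 170], [163, 177], [154, 172], [129, 178], [132, 195], [148, 207], [161, 206], [165, 212], [165, 224], [153, 228], [148, 225], [145, 214], [135, 207], [154, 278], [182, 271], [172, 222], [212, 211], [209, 186]]
[ 446  217   91   64 4024]
[[452, 225], [446, 250], [451, 255], [467, 259], [470, 267], [471, 261], [476, 263], [472, 268], [474, 271], [469, 273], [467, 270], [467, 274], [495, 280], [529, 272], [536, 233], [508, 224], [498, 228], [462, 217]]
```

```bash
python3 -c "
from h import *
print(robot.close_job())"
```

```text
the job is handed in; nothing more can be done
None
```

The 40 mm square die is seated in the carriage pocket, the lever was swung shut onto its stop, and then the carriage was pushed in to a hard stop (about 158 mm of travel). I handed the job in at about 17.5 s; I inferred "fully home" from that hard stop and camera estimates of the ram position, and did not measure it directly.

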